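# Index the inspection lamp over the circuit board

### The arm

A 6-joint arm with a two-finger parallel gripper is mounted at the origin on the work surface. World frame = base frame: x ahead of the robot, y to its left, z up, the work surface at z = 0. Lengths are in m, angles in rad, forces in N, time in s.
With the tool pointing down it reaches from about 0.35 to 0.975 m from the base axis. Payload 4.9 kg.
Tool frame: the origin (TCP) lies on the front face of the gripper's body, between the roots of the fingers; the fingertips stand ctrl.tip_extent ahead of it and the grasp point (between the pads) lies 54 mm ahead of it (ctrl.tip_extent is the distance from the TCP to the fingertips, in m); z points along the fingers, y is the line along which they close (so a half turn about z gives the same grasp; the last joint's range is limited). The gripper opens to 85 mm and grips with 20 to 120 N. Pads are 22 mm wide; open, the fingers measure 114 mm over their backs; the gripper's body (76 mm by 85 mm) begins 54 mm behind the grasp point. The pads swing forward as they close: fully open they stand 13 mm farther back than shut.
Start: joints at [-1.248, 0.053, 1.613, -0, 1.476, -0.119], TCP at [0.267, -0.565, 0.304] pointing down, gripper open.
Joint ranges: [-3.01, 3.01], [-1.01, 2.22], [0.06, 2.58], [-1.02, 4.17], [0.09, 2.62], [-3.14, 3.14]. Speed limits (rad/s): [2.57, 2.57, 3.14, 3.14, 3.14, 3.14].

### API

Orientations are given as a rotation vector (axis times angle).
In Python, from station import ctrl gives the robot as it stands.
- The arm moves only by the tool apply_moves, never from a script. Its argument "rows" is one flat list of numbers, 6 for each row, row after row: the shift along the tool's x, y, z normalised to -1 to 1, where 1 is 0.6 m, then the turn, a rotation vector about the tool's x, y, z normalised to -1 to 1, where 1 is 90 degrees. A call has 1 to 20 rows; each row is the pose to reach, as a shift and turn from the pose commanded when the call began, along the tool's axes at that moment; what a row does not reach only later rows make up. A row lasts 1/10 s, in which the tool goes at most 50 mm and 8.59 degrees, less where a joint would pass 70% of its speed; a pose out of reach is approached as far as the arm can. A call with a number of a shift or a turn outside -1 to 1 is refused whole. A call with a gripper value outside its range is refused whole. "grip" is the opening, from 0 (shut) to 1 (fully open), set as the call begins (left out, the last holds). The fingers move at their own pace and stop on an object; "grip_force" is the grip in N (left out, the last holds). Time passes only in rows, so rows that repeat a pose let the fingers close. It gives the time, the measured TCP pose, the force, the opening and the grip force at its end, in the units of the state.
- ctrl.get_obs(): the state, without advancing time (a new reading comes with each control period).
- ctrl.get_image(name): name is "side" or "top" or "wrist"; returns (picture, depth): 384x512x3 uint8, blue, green, red; 384x512 float32, m along the optical axis (not along the pixel's ray), 0 where there is no reading.
- ctrl.camera_model(name): a dict with "mtx" (3x3 intrinsics, pixels), "k1" (the pictures are not rectified: a ray, as slopes to the right and down, at radius r is drawn at 1 + k1 r^2 times it, then the intrinsics apply), "R" (3x3) and "t" (3): a world point X has camera coordinates R X + t; the wrist camera has in their place "tool_from_camera" (4x4, takes a point from camera to tool coordinates, whose origin is the TCP and whose axes are the flange's). Camera axes: x right, y down, z forward; pixel columns grow to the right and rows downward; lengths in m; the calibration is good to about 2 mm. A picture is of the moment at which its call begins: read the wrist's pose just before it. camera_model takes no time and is no camera call.
- ctrl.finish_job(): hands the job in; it is judged then, once.
The state is a dict: "t": time; "q": joint angles; "dq": joint speeds; "effort": joint torques, N m; "tool_pos": TCP position; "tool_rot": TCP orientation; "contact_force": force on the tool from outside, world axes, zero at the start; "wrist_torque": the same for the moment, N m; "opening": finger opening in m; "grip_force": force on a finger pad.
Only numpy, scipy, OpenCV 4.12 (cv2) and the standard library are available. Lean on these libraries where they do the work, as an engineer would, in place of code of your own. Each camera call takes 0.05 s, during which the arm holds its last target. There are 200 camera calls.

### The job

Swing the inspection lamp one hole round its stand so that it lights the green circuit board instead of the gap between the two work holders: hook a fingertip under the yellow pull ring, lift the spring pin out, swing the arm round and let the pin drop fully home in the next hole on the board's side. Work with hooking and pushing only, pinching neither ring nor arm; do not touch the lamp, its post or its boom, never swing it over the empty holder or past the board's hole, and leave the loose things on the bench alone. Finish with the hand clear of everything.

Things in the scene. Friction and masses are not known exactly. Their poses are not given: they have to be found in the camera images.
- stand: Fixed lamp stand: round black base 260 mm across with an aluminium index plate, plate top 46 mm above the bench. Origin at the bench surface on the vertical swing axis. Seen from the axis, its -x axis points to the middle one of five 13 mm holes, 24 degrees apart on a circle of 115 mm radius; the pin starts in the middle hole. A 22 mm steel post on the axis, top 254 mm high, carries the lamp boom.
- swing (a joint): Angle of the swing arm about the stand's axis, rad; 0 in the middle hole (start), positive counter-clockwise from above; holes at 0, +-0.419, +-0.838, play 0.01. With the pin up about 2 N at the ring turns it, and it stays where left. With the pin let down between holes it rides on the plate (about 1 N more) and drops in by itself at the next hole.
- plunger (a joint): Lift of the spring pin, m; 0 = fully home in a hole, 0.010 = tip just clear of the plate (it rests there between holes), 0.020 = top stop. The spring pulls it down, about 4.5 N at 0 to 7 N at the top. The pin moves straight up and down and goes round with the arm.
- ring_bar (a point): Middle of the top bar of the yellow D-shaped pull ring on the spring pin: on the pin's axis, 115 mm from the swing axis, 155 mm above the bench with the pin home. The bar is level, 7 mm thick, square to the line to the swing axis. Site +x points to the swing axis, +y along the bar, +z up. The ring stands upright; its opening is 52 mm wide between 6 mm legs.
- ring_foot (a point): Middle of the ring's 6 mm lower rod, 53 mm straight below the bar (centre to centre), so the opening is 46 mm high; it moves with the pin. Under it is the 24 mm wide plunger housing, top 89 mm above the bench, on the blue arm: a flat bar 40 mm wide, its top 59 mm above the bench, from the swing axis to 18 mm beyond the ring.
- lens (a point): Centre of the lamp head: white disc 112 mm across and 18 mm thick with a pale lens, 231 mm above the bench, 200 mm from the swing axis; it goes round with the swing arm. At the start it is over the gap between the two holders.
- board: Fixed round work holder (76 mm across, grey foot, red jaws) with a green circuit board 60 x 60 mm in it, top about 56 mm high; origin at the bench surface in its middle, 200 mm from the swing axis, one hole's angle to one side of the lamp's start.
- empty: The same holder without a board, one hole's angle to the other side of the lamp's start. Origin at the bench surface in its middle.
- redcap: Loose small grey bottle with red cap, 34 mm across, 75 mm high; origin under its middle. Leave it alone.
- spool: Loose orange spool, 52 mm across, 36 mm high; origin under its middle. Leave it alone.
- driver: Loose screwdriver with yellow handle, lying. Leave it alone.
- mug: Loose blue mug, 76 mm across, 90 mm high; origin under its middle. Leave it alone.
- flux: Loose amber jar with black cap, 44 mm across, 50 mm high; origin under its middle. Leave it alone.
- chipbox: Loose blue box 60 x 40 x 22 mm; origin under its middle. Leave it alone.
Mind the look-alikes: they are no part of the job. What is shaped like the board but purple is not meant.

How it is judged:
On the way, in this order (a step that is already met when the one before it is completed fails the run):
1. the pin is lifted clear of the middle hole by the ring (value of joint plunger above 0.0105 m and value of joint swing between -0.15 and 0.15 rad and contact force between the fingers and plunger above 1 N), for 0.05 s.
2. the lamp is swung over to the board (horizontal distance between lens and board below 0.025 m), for 0.05 s.
At the end, for the whole second after the job is handed in: The lamp head is centred over the green board within 10 mm, the pin is down in that hole (lift under 2.5 mm) and the arm is at rest (horizontal distance between lens and board below 0.01 m and value of joint plunger below 0.0025 m and velocity of joint swing between -0.02 and 0.02 rad/s); the robot touches nothing.
It fails at once if the lamp is swung over the empty holder (horizontal distance between lens and empty below 0.04 m).
It fails at once if the arm is swung well past the board's hole (value of joint swing above 0.7 rad or value of joint swing below -0.7 rad).
It fails at once if the ring is pinched: pressed on both of its legs at once, or on the near and far face of its bar at once, or the blue arm is pinched on both sides ((contact force between the fingers and plunger_c2 above 1 N and contact force between the fingers and plunger_c3 above 1 N) or (contact force between the fingers and swing_c7 above 1 N and contact force between the fingers and swing_c8 above 1 N) or (contact force between the fingers and plunger_c5 above 1 N and contact force between the fingers and plunger_c6 above 1 N)).
It fails at once if the lamp, its post or its boom is touched (contact force between any of the fingers, the arm and swing_c3 above 1 N or contact force between any of the fingers, the arm and swing_c4 above 1 N or contact force between any of the fingers, the arm and swing_c5 above 1 N or contact force between any of the fingers, the arm and swing_c6 above 1 N).
It fails at once if a loose thing on the bench is moved more than 15 mm or lifted (distance of any of redcap, spool, driver, mug, flux, chipbox from where it was at the start of the episode above 0.015 m).
It also fails if it takes over 48 s, if anything falls off the work surface, if the arm or the gripper's body presses on something with over 40 N, if the wrist force passes 120 N, or if a joint passes its speed limit or range.

## Working session

There is one attempt and no reset: what is moved stays moved. The work goes in short steps, Python scripts to look and compute and a tool call to move; the robot and the scene stay as the last step left them, time stands still between calls to the robot, and variables do not carry over. Pictures are saved under pics/ and viewed, at most 10 in all, crops included, and the job is handed in when it is done.

Besides the shell and the picture viewer there is one more tool, called after "Call:" as name(argument=value, ...) on one line, values as JSON. apply_moves: Moves the arm, as the interface text tells. Its arguments: {"type":"object","properties":{"rows":{"type":"array","items":{"type":"number"}},"grip":{"type":"number"},"grip_force":{"type":"number"}},"required":["rows"]}

```bash
mkdir -p pics; cat > h.py <<'E'
import numpy as np,cv2
from station import ctrl
def ray(name,uv):
    m=ctrl.camera_model(name);K=np.array(m["mtx"]);R=np.array(m["R"]);t=np.array(m["t"])
    d=np.array([(uv[0]-K[0,2])/K[0,0],(uv[1]-K[1,2])/K[1,1]]);s=d.copy()
    for _ in range(20): s=d/(1+m["k1"]*(s@s))
    return -R.T@t, R.T@np.array([s[0],s[1],1])
def onz(name,uv,z):
    c,d=ray(name,uv);return c+d*(z-c[2])/d[2]
def dep(name,uv,D):
    c,d=ray(name,uv);return c+d*D
E
python3 - <<'E'
from h import *
for n in("top","side"):
    im,D=ctrl.get_image(n);cv2.imwrite(f"pics/{n}0.png",im);np.save(f"{n}0.npy",D)
    m=ctrl.camera_model(n);print(n,-np.array(m["R"]).T@m["t"],np.array(m["R"])[2])
a=cv2.imread("pics/top0.png");b=cv2.imread("pics/side0.png")
print(ctrl.get_obs(),ctrl.tip_extent)
print(ctrl.camera_model("wrist"))
E
```

```text
top [ 0.4163164  -0.00502045  1.27947798] [ 0.12591265  0.00179652 -0.99203971]
side [0.2210965  0.63618076 0.84358769] [ 0.33253837 -0.64815679 -0.68506278]
{'t': 0.1, 'q': array([-1.24800047e+00,  5.33126254e-02,  1.61417161e+00,  2.11722920e-05,
        1.47604329e+00, -1.18992032e-01]), 'dq': array([ 0.00068053, -0.00106968, -0.00267792, -0.00040288, -0.00121177,
       -0.0002108 ]), 'effort': array([ 7.02065045e-04, -3.94903135e+01, -3.71362531e+01, -1.23025820e-04,
        3.88304237e-03, -6.10590831e-06]), 'tool_pos': array([ 0.26709037, -0.56456657,  0.30276343]), 'tool_rot': array([-3.06337869e+00, -6.87903716e-01,  2.76070088e-04]), 'contact_force': array([0.44575391, 0.03054158, 0.63337524]), 'wrist_torque': array([ 0.03640578, -0.03716867,  0.02985279]), 'grip_force': 0.0, 'opening': 0.08553763785560708} 0.0726
{'mtx': array([[286.68652651,   0.        , 256.02281473],
       [  0.        , 286.68652651, 190.20613933],
       [  0.        ,   0.        ,   1.        ]]), 'k1': 0.001429174323587478, 'tool_from_camera': array([[-5.09925493e-04, -9.48352788e-01, -3.17217166e-01,
         8.03347505e-02],
       [ 9.99998587e-01,  2.46168849e-05, -1.68108892e-03,
         2.74789458e-04],
       [ 1.60207427e-03, -3.17217574e-01,  9.48351435e-01,
        -6.93057765e-02],
       [ 0.00000000e+00,  0.00000000e+00,  0.00000000e+00,
         1.00000000e+00]])}
```

View pics/top0.png

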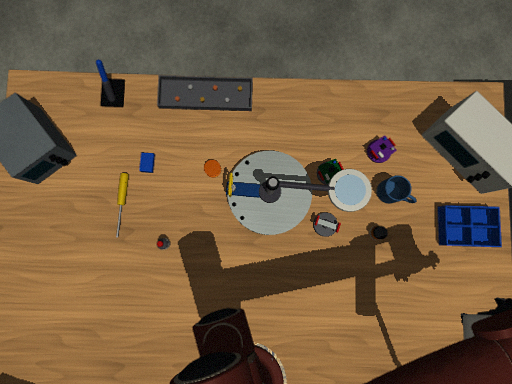

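View pics/side0.png

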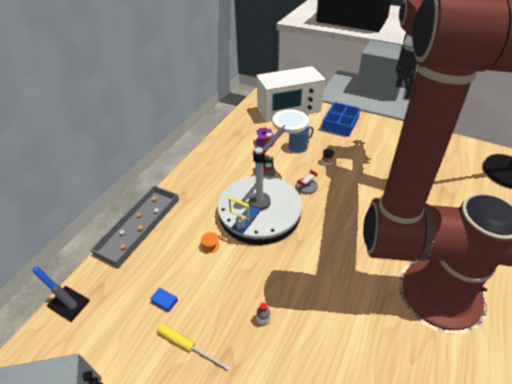

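The top view shows the stand at about (270,190). The yellow ring is at (229,182) on its left, and the lamp is at (349,189) on its right. The green board is at (330,172), upper right, and the empty holder at (326,223), lower right. So the lamp has to swing counter-clockwise (+), which moves the ring towards the robot. The side view agrees, with the ring at (238,210).

```bash
python3 - <<'E'
from h import *
im=cv2.imread("pics/top0.png");D=np.load("top0.npy");s=cv2.imread("pics/side0.png");DS=np.load("side0.npy")
hsv=cv2.cvtColor(im,cv2.COLOR_BGR2HSV);hs=cv2.cvtColor(s,cv2.COLOR_BGR2HSV)
def cloud(n,mask,D):
    vs,us=np.nonzero(mask&(D>0));return np.array([dep(n,(u,v),D[v,u]) for u,v in zip(us,vs)]),us,vs
box=lambda m,u0,u1,v0,v1:(lambda z:(z.__setitem__((slice(v0,v1),slice(u0,u1)),m[v0:v1,u0:u1]),z)[1])(np.zeros_like(m))
# plate
g=(hsv[...,1]<40)&(hsv[...,2]>110)
P,us,vs=cloud("top",box(g,215,320,140,245),D)
ok=abs(P[:,2]-.046)<.012;m=np.zeros(g.shape,np.uint8);m[vs[ok],us[ok]]=255
c=max(cv2.findContours(m,0,1)[0],key=cv2.contourArea);c=cv2.convexHull(c)[:,0].astype(float)
W=np.array([onz("top",q,.046)[:2] for q in c]);A=np.c_[2*W,np.ones(len(W))];x=np.linalg.lstsq(A,(W**2).sum(1),rcond=None)[0]
S=x[:2];print("plate",S,"r",np.sqrt(x[2]+S@S))
# ring yellow
y=(hsv[...,0]>20)&(hsv[...,0]<35)&(hsv[...,1]>140)&(hsv[...,2]>120)
P,us,vs=cloud("top",box(y,215,245,160,210),D);print("ring top",len(P));hi=P[:,2]>.14
print(P.min(0),P.max(0),P[hi].mean(0),us[hi].min(),us[hi].max(),vs[hi].min(),vs[hi].max(), [onz("top",q,.158) for q in ((us[hi].mean(),vs[hi].min()),(us[hi].mean(),vs[hi].max()))])
y=(hs[...,0]>20)&(hs[...,0]<35)&(hs[...,1]>140)&(hs[...,2]>120)
P,us,vs=cloud("side",box(y,222,255,190,232),DS);print("ring side",len(P),np.percentile(P,[2,50,98],axis=0)); hi=P[:,2]>.145;print(P[hi].mean(0),P[hi].min(0),P[hi].max(0))
# lamp disc
P,us,vs=cloud("top",box(g,322,375,165,212),D);ok=abs(P[:,2]-.24)<.012;m=np.zeros(g.shape,np.uint8);m[vs[ok],us[ok]]=255
c=max(cv2.findContours(m,0,1)[0],key=cv2.contourArea);(u,v),r=cv2.minEnclosingCircle(c);L=onz("top",(u,v),.24);print("lens",L,r)
d=L[:2]-S;print("lens dist",np.hypot(*d),np.degrees(np.arctan2(d[1],d[0])))
gr=(hsv[...,0]>50)&(hsv[...,0]<90)&(hsv[...,1]>80)&(hsv[...,2]>30)
P,us,vs=cloud("top",box(gr,310,350,150,190),D);print("board",len(P),P.mean(0) if len(P) else 0)
P,us,vs=cloud("top",box(np.ones_like(g),311,340,208,240),D);k=P[:,2]>.03;e=P[k].mean(0);d=e[:2]-S;print("empty",e,np.hypot(*d),np.degrees(np.arctan2(d[1],d[0])))
# arm blue
b=(hsv[...,0]>95)&(hsv[...,0]<125)&(hsv[...,1]>120)
P,us,vs=cloud("top",box(b,225,262,170,205),D);k=abs(P[:,2]-.059)<.01;e=P[k].mean(0);d=e[:2]-S;print("arm",k.sum(),e,np.degrees(np.arctan2(d[1],d[0])))
# spool
P,us,vs=cloud("top",box((hsv[...,1]>180)&(hsv[...,0]<15),200,225,155,182),D);print("spool",P.mean(0))
big=cv2.resize(np.vstack([im[140:245,200:390]]),None,fx=4,fy=4,interpolation=2);cv2.imwrite("pics/c1.png",big)
E
```

```text
Traceback (most recent call last):
  File "h.py", line 11, in dep
    c,d=ray(name,uv);return c+d*D
        ~~~^^^^^^^^^
  File "h.py", line 4, in ray
    m=ctrl.camera_model(name);K=np.array(m["mtx"]);R=np.array(m["R"]);t=np.array(m["t"])
ValueError: time passes only in moves, steps and waits
```

```bash
sed -i 's/m=ctrl.camera_model(name);K/m=M[name];K/; s/^from station import ctrl/from station import ctrl\nM={n:ctrl.camera_model(n) for n in ("top","side")}/' h.py
cat > meas.py <<'E'
from h import *
im=cv2.imread("pics/top0.png");D=np.load("top0.npy");s=cv2.imread("pics/side0.png");DS=np.load("side0.npy")
hsv=cv2.cvtColor(im,cv2.COLOR_BGR2HSV);hs=cv2.cvtColor(s,cv2.COLOR_BGR2HSV)
def cloud(n,mask,D):
    vs,us=np.nonzero(mask&(D>0));return np.array([dep(n,(u,v),D[v,u]) for u,v in zip(us,vs)]),us,vs
def box(m,u0,u1,v0,v1):
    z=np.zeros_like(m);z[v0:v1,u0:u1]=m[v0:v1,u0:u1];return z
g=(hsv[...,1]<40)&(hsv[...,2]>110)
P,us,vs=cloud("top",box(g,215,320,140,245),D)
ok=abs(P[:,2]-.046)<.012;m=np.zeros(g.shape,np.uint8);m[vs[ok],us[ok]]=255
c=max(cv2.findContours(m,0,1)[0],key=cv2.contourArea);c=cv2.convexHull(c)[:,0].astype(float)
W=np.array([onz("top",q,.046)[:2] for q in c]);A=np.c_[2*W,np.ones(len(W))];x=np.linalg.lstsq(A,(W**2).sum(1),rcond=None)[0]
S=x[:2];print("plate",S,"r",np.sqrt(x[2]+S@S))
def ang(e):
    d=e[:2]-S;return np.hypot(*d),np.degrees(np.arctan2(d[1],d[0]))
y=(hsv[...,0]>20)&(hsv[...,0]<35)&(hsv[...,1]>140)&(hsv[...,2]>120)
P,us,vs=cloud("top",box(y,215,245,160,210),D);hi=P[:,2]>.14
print("ring top",len(P),P.min(0),P.max(0),P[hi].mean(0),ang(P[hi].mean(0)))
y=(hs[...,0]>20)&(hs[...,0]<35)&(hs[...,1]>140)&(hs[...,2]>120)
P,us,vs=cloud("side",box(y,222,255,190,232),DS);hi=P[:,2]>.145;print("ring side",len(P),P[hi].mean(0),P[hi].min(0),P[hi].max(0),ang(P[hi].mean(0)))
P,us,vs=cloud("top",box(g,322,375,165,212),D);ok=abs(P[:,2]-.24)<.012;m=np.zeros(g.shape,np.uint8);m[vs[ok],us[ok]]=255
c=max(cv2.findContours(m,0,1)[0],key=cv2.contourArea);(u,v),r=cv2.minEnclosingCircle(c);L=onz("top",(u,v),.24);print("lens",L,r,ang(L))
gr=(hsv[...,0]>50)&(hsv[...,0]<90)&(hsv[...,1]>80)&(hsv[...,2]>30)
P,us,vs=cloud("top",box(gr,310,350,150,190),D);print("board",len(P),P.mean(0),ang(P.mean(0)))
P,us,vs=cloud("top",box(np.ones_like(g),311,340,208,240),D);k=P[:,2]>.03;e=P[k].mean(0);print("empty",e,ang(e))
b=(hsv[...,0]>95)&(hsv[...,0]<125)&(hsv[...,1]>120)
P,us,vs=cloud("top",box(b,225,262,170,205),D);k=abs(P[:,2]-.059)<.01;e=P[k].mean(0);print("arm",k.sum(),e,ang(e))
P,us,vs=cloud("top",box((hsv[...,1]>180)&(hsv[...,0]<15),200,225,155,182),D);print("spool",P.mean(0))
cv2.imwrite("pics/c1.png",cv2.resize(im[140:245,200:390],None,fx=4,fy=4,interpolation=2))
E
python3 meas.py
```

```text
plate [ 0.54700231 -0.05199219] r 0.11396088318173696
ring top 68 [ 0.54477781  0.05749624 -0.0019047 ] [0.61727206 0.07583838 0.16111955] [0.5748785  0.06241929 0.15640605] (np.float64(0.11775851209954862), np.float64(76.30677126540456))
ring side 59 [0.56927214 0.0627022  0.15726234] [0.54205954 0.05695043 0.15443736] [0.59982765 0.0679151  0.16059254] (np.float64(0.11683640861586368), np.float64(79.01179712673098))
lens [ 0.55477588 -0.25043255  0.24      ] 21.414897918701172 (np.float64(0.19859255992447788), np.float64(-87.75668315150199))
board 60 [ 0.65335359 -0.24722741  0.0444727 ] (np.float64(0.22232271322895567), np.float64(-61.42136528124246))
empty [ 0.47596999 -0.22935551  0.04174748] (np.float64(0.1910584746204681), np.float64(-111.82563081796009))
arm 339 [0.57126765 0.02057337 0.05804204] (np.float64(0.07651514091260302), np.float64(71.51047888976608))
spool [0.63934121 0.12750151 0.03009518]
```

View pics/c1.png

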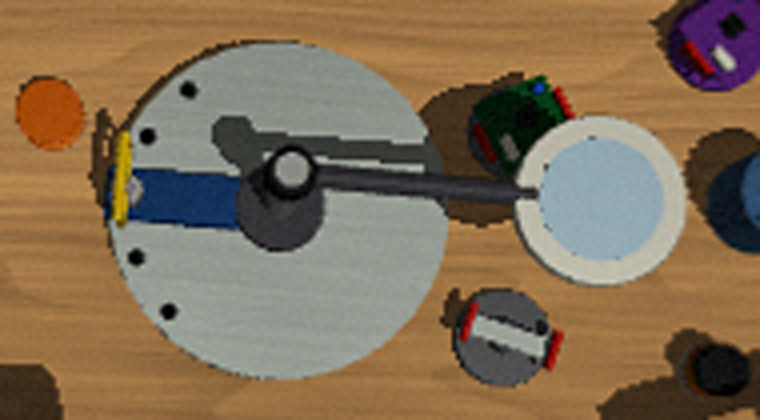

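The crop gives the four free holes at (189,90), (148,136), (136,257) and (168,311). The ring bar runs from (125,130) to (120,222). The board is at (520,120) and the empty holder at (500,337).

```bash
python3 - <<'E'
from h import *
from scipy.optimize import least_squares as ls
H=np.array([onz("top",(200+u/4-.4,140+v/4-.4),.044)[:2] for u,v in((189,90),(148,136),(136,257),(168,311))])
an=np.radians([-48,-24,24,48]) # ccw positive; ring bearing th
f=lambda p:np.r_[(p[0]+.115*np.cos(p[2]+an)-H[:,0]),(p[1]+.115*np.sin(p[2]+an)-H[:,1])]
r=ls(f,[.56,-.05,1.5]);print(r.x,np.degrees(r.x[2]),r.fun*1e3)
print("ring",r.x[:2]+.115*np.array([np.cos(r.x[2]),np.sin(r.x[2])]))
print("lens",r.x[:2]-.2*np.array([np.cos(r.x[2]),np.sin(r.x[2])]))
print("post",onz("top",(200+292/4-.4,140+170/4-.4),.262))
E
```

```text
[ 0.56761854 -0.0517884   1.50539375] 86.25270814441134 [-0.11558742 -0.10800848  0.11066587  0.11293003 -0.01660356  0.0521486
 -0.05256962  0.01702457]
ring [0.57513447 0.06296574]
lens [ 0.55454735 -0.2513608 ]
post [ 0.56575114 -0.05136626  0.262     ]
```

Call:
apply_moves(rows=[0,0,-0.1,0,0,0,0,0,-0.15,0,0,0,0,0,-0.15,0,0,0], grip=0, grip_force=20)

```text
t: 0.4
tool_pos: [0.2677, -0.5664, 0.4019]
tool_rot: [3.054, 0.686, 0.002]
contact_force: [-0.0, -0.4, 2.1]
opening: 0.044
grip_force: 0.0
```

```bash
cat >> h.py <<'E'
from scipy.spatial.transform import Rotation as Ro
AX=np.array([.567,-.0518]);TH=np.radians(86.4)
def rows(wps):
    o=ctrl.get_obs();R0=Ro.from_rotvec(o["tool_rot"]);p0=np.array(o["tool_pos"])
    for p,R in wps:
        R=R0 if R is None else R
        print(np.round(R0.inv().apply(np.array(p)-p0)/.6,3).tolist(),np.round((R0.inv()*R).as_rotvec()/(np.pi/2),3).tolist())
    return o
def ringpose(swing,out,z,tilt=0,xs=1):
    "tool pointing at the axis, TCP 'out' beyond the ring bar; tilt>0 points down; xs=+1 x up"
    a=TH+swing;r=np.array([np.cos(a),np.sin(a),0]);zt=-r*np.cos(tilt)-np.array([0,0,np.sin(tilt)])
    x=xs*(np.array([0,0,1])*np.cos(tilt)-r*np.sin(tilt));return np.r_[AX+(.115+out)*r[:2],z],Ro.from_matrix(np.c_[x,np.cross(zt,x),zt])
E
python3 - <<'E'
from h import *
o=rows([((.40,-.12,.45),None),((.42,.30,.45),None)]);print(Ro.from_rotvec(o["tool_rot"]).as_matrix().round(3),ctrl.tip_extent,o["q"])
E
```

```text
[0.517, -0.577, -0.088] [0.0, 0.0, 0.0]
[0.847, -1.196, -0.096] [0.0, 0.0, 0.0]
[[ 0.904  0.428  0.004]
 [ 0.428 -0.904 -0.011]
 [-0.001  0.012 -1.   ]] 0.0726 [-1.24795162e+00  1.11794384e-02  1.49415441e+00 -3.75167567e-05
  1.62417712e+00 -1.19019575e-01]
```

Call:
apply_moves(rows=[0.517,-0.577,-0.09,0,0,0,0.517,-0.577,-0.09,0,0,0,0.517,-0.577,-0.09,0,0,0,0.517,-0.577,-0.09,0,0,0,0.517,-0.577,-0.09,0,0,0,0.517,-0.577,-0.09,0,0,0,0.517,-0.577,-0.09,0,0,0,0.517,-0.577,-0.09,0,0,0,0.517,-0.577,-0.09,0,0,0,0.517,-0.577,-0.09,0,0,0,0.517,-0.577,-0.09,0,0,0,0.62,-0.99,-0.09,0,0,0,0.62,-0.99,-0.09,0,0,0,0.62,-0.99,-0.09,0,0,0,0.62,-0.99,-0.09,0,0,0,0.62,-0.99,-0.09,0,0,0,0.62,-0.99,-0.09,0,0,0])

```text
t: 2.1
tool_pos: [0.3482, 0.1344, 0.4473]
tool_rot: [-3.061, -0.701, 0.001]
contact_force: [-0.0, -0.3, -0.4]
opening: 0.0001
grip_force: 0.0
```

```bash
python3 - <<'E'
from h import *
o=rows([((.45,.32,.40),None),((.5,.32,.35),ringpose(0,.2,.3)[1]),((.5,.32,.35),ringpose(0,.2,.3,xs=-1)[1]),((.5,.32,.35),ringpose(0,.2,.3,.7)[1])])
print(o["tool_pos"],o["q"],ctrl.tip_extent,o["opening"]);print(Ro.from_rotvec(o["tool_rot"]).as_matrix().round(3))
E
```

```text
[0.287, -0.205, 0.079] [0.0, 0.0, 0.0]
[0.362, -0.168, 0.162] [-1.004, 0.587, 1.003]
[0.362, -0.168, 0.162] [-0.525, -0.897, -0.524]
[0.362, -0.168, 0.162] [-0.571, 0.335, 1.228]
[0.34823066 0.1344097  0.44729288] [ 1.67644630e-01 -6.19451168e-01  1.92257483e+00  1.09986212e-03
  1.83920910e+00  1.28881634e+00] 0.0726 0.00010021172424305929
[[ 0.9    0.435 -0.001]
 [ 0.435 -0.9    0.001]
 [-0.    -0.001 -1.   ]]
```

```bash
python3 - <<'E'
from h import *
rows([((.52,.30,.33),ringpose(0,.2,.3,.6,-1)[1])])
E
```

```text
[0.378, -0.124, 0.195] [-0.327, -0.558, -0.617]
```

Call:
apply_moves(rows=[0.378,-0.124,0.195,-0.327,-0.558,-0.617,0.378,-0.124,0.195,-0.327,-0.558,-0.617,0.378,-0.124,0.195,-0.327,-0.558,-0.617,0.378,-0.124,0.195,-0.327,-0.558,-0.617,0.378,-0.124,0.195,-0.327,-0.558,-0.617,0.378,-0.124,0.195,-0.327,-0.558,-0.617,0.378,-0.124,0.195,-0.327,-0.558,-0.617,0.378,-0.124,0.195,-0.327,-0.558,-0.617,0.378,-0.124,0.195,-0.327,-0.558,-0.617,0.378,-0.124,0.195,-0.327,-0.558,-0.617,0.378,-0.124,0.195,-0.327,-0.558,-0.617])

```text
t: 3.2
tool_pos: [0.5233, 0.2939, 0.3286]
tool_rot: [1.701, 1.584, -0.904]
contact_force: [1.0, 0.4, -0.6]
opening: 0.0
grip_force: 0.0
```

```bash
python3 - <<'E'
from h import *
o=rows([((.52,.30,.33),ringpose(0,.2,.3,.6,-1)[1])]);print(o["q"],o["tool_pos"])
E
```

```text
[0.003, -0.006, -0.009] [-0.006, 0.003, -0.002]
[ 0.60946251  0.29029816  1.45800686 -0.78291864  1.99939472  0.57279759] [0.52325061 0.29390076 0.32855026]
```

```bash
cat >> h.py <<'E'
def hook(swing,d,h,tilt=.6,yaw=None,rad=0):
    "axis of the fingers crosses the ring plane at height h, TCP d back along the axis; yaw = direction of tool as swing angle"
    a=TH+swing;c=AX+(.115+rad)*np.array([np.cos(a),np.sin(a)])
    R=ringpose(swing if yaw is None else yaw,0,0,tilt,-1)[1]
    return np.r_[c,h]-d*R.as_matrix()[:,2],R
E
python3 - <<'E'
from h import *
rows([hook(0,.12,.13)])
E
```

```text
[0.061, 0.112, 0.298] [-0.006, 0.003, -0.002]
```

Call:
apply_moves(rows=[0.061,0.112,0.298,0,0,0,0.061,0.112,0.298,0,0,0,0.061,0.112,0.298,0,0,0,0.061,0.112,0.298,0,0,0,0.061,0.112,0.298,0,0,0,0.061,0.112,0.298,0,0,0])

```text
t: 3.8
tool_pos: [0.5811, 0.1617, 0.1995]
tool_rot: [1.706, 1.582, -0.902]
contact_force: [0.6, 0.2, 0.1]
opening: 0.0002
grip_force: 0.0
```

```bash
python3 - <<'E'
from h import *
o=rows([hook(0,.12,.13),hook(0,.055,.128)]);print(o["q"],o["tool_pos"])
s,_=ctrl.get_image("side");t,_=ctrl.get_image("top");w,_=ctrl.get_image("wrist")
a=cv2.resize(s[130:280,170:320],(390,390),interpolation=2);b=cv2.resize(t[120:270,180:330],(390,390),interpolation=2)
cv2.imwrite("pics/a1.png",np.hstack([a,b]));cv2.imwrite("pics/w1.png",w)
E
```

```text
[0.002, -0.001, 0.002] [-0.007, 0.001, -0.005]
[0.005, 0.0, 0.112] [-0.007, 0.001, -0.005]
[ 0.40076582  0.35802648  1.60471174 -0.83505484  1.70621044  0.59355217] [0.58109438 0.16173649 0.1994629 ]
```

View pics/a1.png

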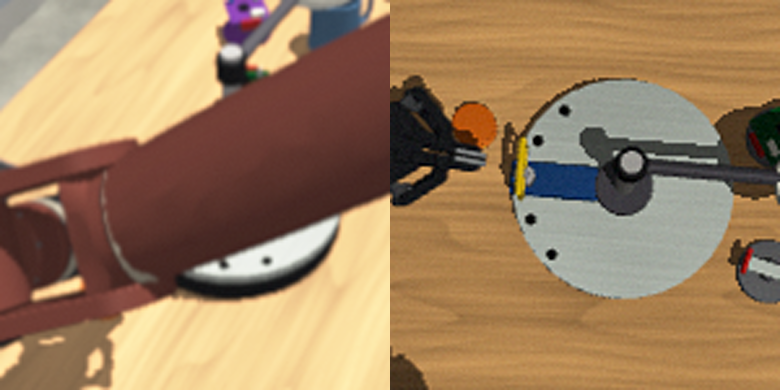

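View pics/w1.png

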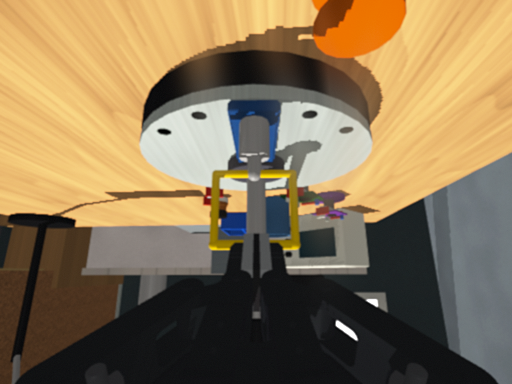

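The top crop shows the closed fingertips at (485,158), in line with the ring at (520,165) and about 35 mm short of it. The wrist view has the ring centred at columns 212–298, with its bar at row 245 and foot at row 175. The fingers are at column 257, so they line up. I'll insert now.

Call:
apply_moves(rows=[0.002,0,0.03,0,0,0,0.003,0,0.06,0,0,0,0.004,0,0.09,0,0,0,0.005,0,0.112,0,0,0,0.005,0,0.112,0,0,0])

```text
t: 4.45
tool_pos: [0.5757, 0.108, 0.1575]
tool_rot: [1.703, 1.584, -0.904]
contact_force: [-0.0, -0.3, -0.1]
opening: 0.0003
grip_force: 0.0
```

```bash
python3 - <<'E'
from h import *
o=rows([hook(0,.055,.128),hook(0,.055,.140),hook(0,.055,.152),hook(0,.055,.156)]);print(o["q"],o["tool_pos"],o["contact_force"])
w,_=ctrl.get_image("wrist");cv2.imwrite("pics/w2.png",w)
E
```

```text
[-0.002, 0.002, -0.002] [-0.006, 0.002, -0.002]
[-0.018, 0.002, -0.013] [-0.006, 0.002, -0.002]
[-0.035, 0.002, -0.024] [-0.006, 0.002, -0.002]
[-0.04, 0.002, -0.028] [-0.006, 0.002, -0.002]
[ 0.32796739  0.35526889  1.69046352 -0.8650295   1.60228024  0.60904681] [0.57572109 0.10801154 0.15745972] [-0.00301342 -0.31674824 -0.08696163]
```

View pics/w2.png

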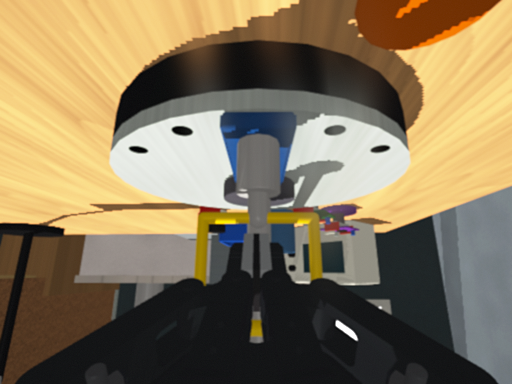

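The fingers are inside the ring: the foot rod is at row 215, the legs are at columns 203 and 316, and the bar shows between the fingers. No contact yet. Next is the lift.

Call:
apply_moves(rows=[-0.01,0.002,-0.007,0,0,0,-0.018,0.002,-0.013,0,0,0,-0.025,0.002,-0.017,0,0,0,-0.031,0.002,-0.021,0,0,0,-0.035,0.002,-0.024,0,0,0,-0.035,0.002,-0.024,0,0,0])

```text
t: 5.1
tool_pos: [0.5784, 0.1105, 0.1853]
tool_rot: [1.703, 1.585, -0.896]
contact_force: [2.7, 2.9, -6.8]
opening: -0.0
grip_force: 3.7
```

```bash
python3 - <<'E'
from h import *
o=rows([hook(0,.055,.152),hook(0,.055,.156)]);print(o["tool_pos"],o["contact_force"])
w,_=ctrl.get_image("wrist");cv2.imwrite("pics/w3.png",w)
E
```

```text
[0.001, -0.002, 0.005] [-0.003, -0.0, -0.004]
[-0.005, -0.002, 0.002] [-0.003, -0.0, -0.004]
[0.57842857 0.1105445  0.1853339 ] [ 2.70813564  2.88513081 -6.83854811]
```

View pics/w3.png

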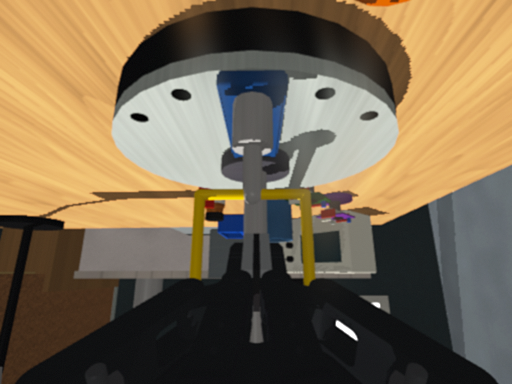

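The pin is lifted: vertical force is about 6.8 N and the foot rod has moved from row 215 to row 190 relative to the hand. I'll now swing through the arc with the tool heading unchanged.

```bash
python3 - <<'E'
from h import *
o=rows([hook(s,.055,.154,yaw=0) for s in (.06,.12,.18,.24,.3,.36)])
E
```

```text
[-0.003, -0.013, 0.003] [-0.003, 0.0, -0.004]
[-0.003, -0.025, 0.004] [-0.003, 0.0, -0.004]
[-0.004, -0.036, 0.006] [-0.003, 0.0, -0.004]
[-0.006, -0.047, 0.008] [-0.003, 0.0, -0.004]
[-0.007, -0.058, 0.01] [-0.003, 0.0, -0.004]
[-0.01, -0.069, 0.014] [-0.003, 0.0, -0.004]
```

Call:
apply_moves(rows=[-0.001,-0.006,0,0,0,0,-0.001,-0.011,0,0,0,0,-0.001,-0.017,0,0,0,0,-0.001,-0.023,0.001,0,0,0,-0.002,-0.028,0.002,0,0,0,-0.002,-0.034,0.003,0,0,0,-0.003,-0.04,0.004,0,0,0,-0.004,-0.045,0.005,0,0,0,-0.004,-0.05,0.006,0,0,0,-0.005,-0.056,0.007,0,0,0,-0.006,-0.062,0.009,0,0,0,-0.008,-0.067,0.011,0,0,0,-0.008,-0.067,0.011,0,0,0])

```text
t: 6.45
tool_pos: [0.5364, 0.1061, 0.1843]
tool_rot: [1.704, 1.588, -0.898]
contact_force: [-1.7, 11.5, -5.9]
opening: -0.0002
grip_force: 5.8
```

```bash
cat > sw.py <<'E'
from h import *
o=ctrl.get_obs();print(o["t"],o["tool_pos"],o["contact_force"].round(1),o["q"][3])
im,D=ctrl.get_image("top");hsv=cv2.cvtColor(im,cv2.COLOR_BGR2HSV)
# lens: pale blue disc and white rim at the height of the lamp
vs,us=np.nonzero(D>0);k=(us>300)&(us<400)&(vs>120)&(vs<230);vs=vs[k];us=us[k]
P=np.array([dep("top",(u,v),D[v,u]) for u,v in zip(us,vs)]);ok=(P[:,2]>.225)&(P[:,2]<.25)
m=np.zeros(D.shape,np.uint8);m[vs[ok],us[ok]]=255;m=cv2.morphologyEx(m,cv2.MORPH_OPEN,np.ones((9,9)))
c=max(cv2.findContours(m,0,1)[0],key=cv2.contourArea);(u,v),r=cv2.minEnclosingCircle(c);L=onz("top",(u,v),.24)
d=AX-L[:2];print("lens",L,"swing",np.arctan2(d[1],d[0])-TH)
# ring height from the wrist camera
W,DW=ctrl.get_image("wrist");T=ctrl.camera_model("wrist");K=T["mtx"];F=T["tool_from_camera"]
h=cv2.cvtColor(W,cv2.COLOR_BGR2HSV);y=(h[...,0]>20)&(h[...,0]<35)&(h[...,1]>140)&(h[...,2]>80)&(DW>.05)&(DW<.25)
y[:100]=0;v,u=np.nonzero(y);Z=DW[v,u];X=np.c_[(u-K[0,2])/K[0,0]*Z,(v-K[1,2])/K[1,1]*Z,Z]
X=X@F[:3,:3].T+F[:3,3];X=Ro.from_rotvec(o["tool_rot"]).apply(X)+o["tool_pos"]
d=X[:,:2]-AX;ok=abs(np.hypot(*d.T)-.115)<.02;X=X[ok];d=d[ok]
a=np.arctan2(d[:,1],d[:,0])-TH;lo=X[:,2]<np.percentile(X[:,2],3)+.006
print("ring n",len(X),"z lo",np.percentile(X[:,2],[1,3,10]).round(4),"ang",a.min().round(3),a.max().round(3),"mid",((a.min()+a.max())/2).round(3),"foot z",np.median(X[lo,2]).round(4))
E
python3 sw.py
```

```text
6.45 [0.53637963 0.10606128 0.18432931] [-1.7 11.5 -5.9] -0.855337166670888
lens [ 0.62383415 -0.23967124  0.24      ] swing 0.35659577005217913
ring n 2688 z lo [0.1125 0.113  0.1144] ang 0.114 0.654 mid 0.384 foot z 0.1155
```

Call:
apply_moves(rows=[0.006,0,0.002,0,0,0,0.012,0,0.005,0,0,0,0.018,0,0.008,0,0,0,0.025,0,0.011,0,0,0,0.025,0,0.011,0,0,0])

```text
t: 7.05
tool_pos: [0.5378, 0.1074, 0.1691]
tool_rot: [1.702, 1.583, -0.9]
contact_force: [-0.5, 0.1, 0.1]
opening: 0.0002
grip_force: 0.0
```

```bash
python3 sw.py; python3 - <<'E'
from h import *
o=rows([hook(s,.058,.136,yaw=0) for s in (.36,.42,.48,.54)])
E
```

```text
7.05 [0.53777187 0.1073693  0.16909475] [-0.5  0.1  0.1] -0.85741769256339
lens [ 0.62414048 -0.23944685  0.24      ] swing 0.3584217635740006
ring n 2442 z lo [0.1078 0.1083 0.1095] ang 0.114 0.658 mid 0.386 foot z 0.111
[-0.0, -0.003, 0.003] [-0.004, 0.001, -0.004]
[-0.003, -0.013, 0.007] [-0.004, 0.001, -0.004]
[-0.006, -0.023, 0.011] [-0.004, 0.001, -0.004]
[-0.009, -0.033, 0.016] [-0.004, 0.001, -0.004]
```

Call:
apply_moves(rows=[-0.001,-0.006,0.002,0,0,0,-0.002,-0.01,0.004,0,0,0,-0.003,-0.013,0.005,0,0,0,-0.004,-0.015,0.006,0,0,0,-0.004,-0.017,0.007,0,0,0,-0.005,-0.019,0.008,0,0,0,-0.005,-0.019,0.008,0,0,0])

```text
t: 7.85
tool_pos: [0.5259, 0.1028, 0.169]
tool_rot: [1.702, 1.584, -0.898]
contact_force: [0.2, 0.4, -0.9]
opening: 0.0001
grip_force: 0.0
```

```bash
python3 sw.py
```

```text
7.85 [0.52590248 0.10278979 0.16902013] [ 0.2  0.4 -0.9] -0.8569260619487276
lens [ 0.62524746 -0.24045265  0.24      ] swing 0.36230131457758397
ring n 2596 z lo [0.1081 0.1086 0.1097] ang 0.113 0.654 mid 0.384 foot z 0.1112
```

Call:
apply_moves(rows=[-0.001,-0.002,0.001,0,0,0,-0.001,-0.004,0.002,0,0,0,-0.001,-0.006,0.003,0,0,0,-0.002,-0.006,0.003,0,0,0])

```text
t: 8.35
tool_pos: [0.5227, 0.1012, 0.1692]
tool_rot: [1.702, 1.584, -0.896]
contact_force: [2.6, 1.3, -1.1]
opening: -0.0003
grip_force: 1.0
```

```bash
python3 sw.py
```

```text
8.35 [0.5227248  0.10123635 0.16916703] [ 2.6  1.3 -1.1] -0.8572188711482941
lens [ 0.62559619 -0.23805713  0.24      ] swing 0.36762723623497817
ring n 2613 z lo [0.1079 0.1082 0.1094] ang 0.12 0.661 mid 0.39 foot z 0.111
```

Contact with the leg is about 2.9 N and the arm is starting to move. I'll keep pushing gently.

Call:
apply_moves(rows=[0,-0.002,0.001,0,0,0,-0.001,-0.003,0.001,0,0,0,-0.001,-0.005,0.002,0,0,0,-0.001,-0.006,0.003,0,0,0,-0.001,-0.006,0.003,0,0,0])

```text
t: 8.95
tool_pos: [0.5185, 0.0994, 0.1686]
tool_rot: [1.702, 1.583, -0.898]
contact_force: [0.2, 0.1, 0.1]
opening: 0.0003
grip_force: 0.8
```

```bash
python3 sw.py
```

```text
8.95 [0.51850183 0.09938943 0.16859116] [0.2 0.1 0.1] -0.8574814872435848
lens [ 0.63271891 -0.23543852  0.24      ] swing 0.40650144320725
ring n 2660 z lo [0.099  0.0995 0.1006] ang 0.166 0.706 mid 0.436 foot z 0.1019
```

The ring foot is down at 0.102 m, which is its home height. Swing reads about 0.42 with no contact. I'll recentre the fingers in the ring, withdraw along their axis, then back off.

Call:
apply_moves(rows=[0.003,0.006,0.002,0,0,0,0.006,0.011,0.004,0,0,0,0.008,0.016,0.005,0,0,0,0.008,0.016,0.005,0,0,0,0.008,0.016,-0.015,0,0,0,0.008,0.016,-0.045,0,0,0,0.008,0.016,-0.085,0,0,0,0.008,0.016,-0.14,0,0,0,0.008,0.016,-0.2,0,0,0,0.008,0.016,-0.27,0,0,0,0.008,0.016,-0.27,0,0,0,0.008,0.016,-0.27,0,0,0])

```text
t: 10.25
tool_pos: [0.5379, 0.2363, 0.2569]
tool_rot: [1.702, 1.585, -0.895]
contact_force: [-0.1, -0.1, 0.5]
opening: 0.0002
grip_force: 0.0
```

```bash
python3 sw.py; python3 - <<'E'
from h import *
t,_=ctrl.get_image("top");cv2.imwrite("pics/f.png",cv2.resize(t[120:260,160:400],(720,420),interpolation=2))
E
```

```text
10.25 [0.53793195 0.23633994 0.256887  ] [-0.1 -0.1  0.5] -0.7904310033988947
lens [ 0.63264084 -0.23674976  0.24      ] swing 0.40387565580499607Traceback (most recent call last):
  File "sw.py", line 16, in <module>
    a=np.arctan2(d[:,1],d[:,0])-TH;lo=X[:,2]<np.percentile(X[:,2],3)+.006
                                             ~~~~~~~~~~~~~^^^^^^^^^^
    return _quantile_unchecked(
        a, q, axis, out, overwrite_input, method, keepdims, weights)
    return _ureduce(a,
                    func=_quantile_ureduce_func,
    ...<5 lines>...
                    overwrite_input=overwrite_input,
                    method=method)
    r = func(a, **kwargs)
    result = _quantile(arr,
                       quantiles=q,
    ...<2 lines>...
                       out=out,
                       weights=wgt)
    slices_having_nans = np.isnan(arr[-1, ...])
                                  ~~~^^^^^^^^^
IndexError: index -1 is out of bounds for axis 0 with size 0
```

View pics/f.png

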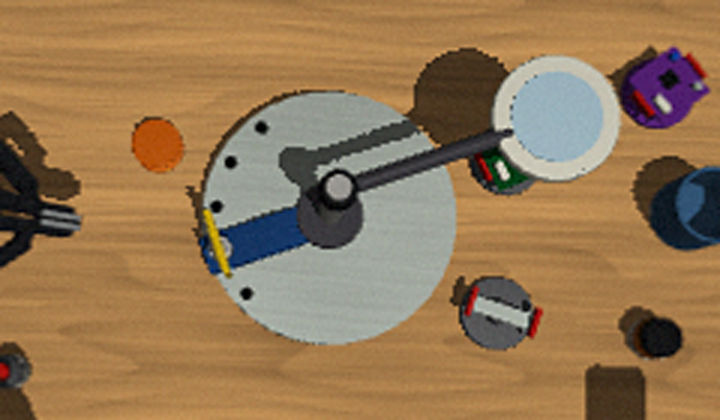

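The lamp disc at (556,118) is now over the green board. Three free holes lie above the arm and one below it, so the pin is one hole round. The hand is clear at (60,218), so I'll hand the job in.

```bash
python3 -c "
from station import ctrl
print(ctrl.finish_job())"
```

```text
the job is handed in; nothing more can be done
None
```

The job is handed in: the lamp is swung one hole round, over the green board, the pin measured fully home in that hole, and the hand is clear of everything; no verdict was returned.

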